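Slide the loaded crate home in its shelf bay and shut the gate

ROBOT

A 6-joint arm with a two-finger parallel gripper is mounted at the origin on the work surface. World frame = base frame: x ahead of the robot, y to its left, z up, the work surface at z = 0. Lengths are in mm, angles in rad, forces in N, time in s.
With the tool pointing down it reaches from about 275 to 750 mm from the base axis. Payload 10.2 kg.
Tool frame: the origin (TCP) lies at the very end of the fingers, on their centre line; the grasp point (between the pads) lies 19 mm behind it; z points along the fingers, y is the line along which they close (so a half turn about z gives the same grasp; the last joint's range is limited). The gripper opens to 85 mm and grips with 20 to 120 N. Pads are 22 mm wide; open, the fingers measure 114 mm over their backs; the gripper's body (76 mm by 85 mm) begins 54 mm behind the grasp point. The pads swing forward as they close: fully open they stand 13 mm farther back than shut.
Start: joints at [1.091, 0.313, 1.498, -0, 1.331, -0.223], TCP at [133.356, 507.787, 231.294] pointing down, gripper open.
Joint ranges: [-2.94, 2.94], [-0.97, 2.17], [0.19, 2.56], [-1.23, 4.37], [0.02, 3.11], [-2.88, 2.88]. Speed limits (rad/s): [2.39, 2.39, 3.01, 3.14, 3.14, 3.14].

INTERFACE

Orientations are given as a unit quaternion [w, x, y, z].
In Python, from rig import ctrl gives the robot as it stands.
- The arm moves only by the shell command python3 -m pendant 'ROWS' [FORCE]. ROWS is JSON, a list that holds one entry, the list of rows, each a list of 5 numbers: the shift along the tool's x, y, z normalised to -1 to 1, where 1 is 200 mm, then the turn about the tool's z normalised to -1 to 1, where 1 is pi rad, then the opening, from 0 (shut) to 1 (fully open). In form: [[[dx, dy, dz, spin, hand], ...]]. A call has 1 to 12 rows; each row is the pose to reach, as a shift and turn from the pose commanded when the call began, along the tool's axes at that moment, turning the shorter way round; what a row does not reach only later rows make up. A row lasts 1/10 s, in which the tool goes at most 50 mm and 8.59 degrees, less where a joint would pass 70% of its speed; a pose out of reach is approached as far as the arm can. A call with a number of a shift or a turn outside -1 to 1 is refused whole. A call with a gripper value outside its range is refused whole. The fingers move at their own pace and stop on an object; FORCE is the grip in N (left out, the last holds). Time passes only in rows, so rows that repeat a pose let the fingers close. It gives the time, the measured TCP pose, the force, the opening and the grip force at its end, in the units of the state.
- ctrl.sense(): the state, without advancing time (a new reading comes with each control period).
- ctrl.capture(name): name is "scene" or "top" or "wrist"; returns (picture, depth): 420x560x3 uint8, blue, green, red; 420x560 float32, mm along the optical axis (not along the pixel's ray), 0 where there is no reading.
- ctrl.get_calibration(name): a dict with "K" (3x3 intrinsics, pixels), "origin" and "rotation" of the camera in the world. Camera axes: x right, y down, z forward; pixel columns grow to the right and rows downward; lengths in mm; the calibration is good to about 2 mm. A picture is of the moment at which its call begins: read the wrist's pose just before it. get_calibration takes no time and is no camera call; for the wrist camera it gives the pose at the moment of the call.
- ctrl.finish_job(): hands the job in; it is judged then, once.
The state is a dict: "time_s": time; "joints": joint angles; "dq": joint speeds; "tau": joint torques, N m; "eef_pos": TCP position; "ee_rot": TCP orientation; "force": force on the tool from outside, world axes, zero at the start; "wrist_torque": the same for the moment, N m; "grip_width": opening from 0.0 (shut) to 1.0 (fully open); "grip_force": force on a finger pad.
Only numpy, scipy, OpenCV 4.12 (cv2) and the standard library are available. Lean on these libraries where they do the work, as an engineer would, in place of code of your own. Each camera call takes 0.05 s, during which the arm holds its last target. There are 200 camera calls.

TASK

Push the tall loaded crate through the open gate into its bay of the zinc-plated parts shelf until it stands square against the stop at the back. It is heavy and tips easily, so push low, on its dark grey base band only, and let it slide without tipping. Then push the low steel gate fully shut across the opening and leave the two green gears, the bearing and the feeler gauge set where they lie.

Things in the scene. Friction and masses are not known exactly. Their poses are not given: they have to be found in the camera images.
- shelf: Zinc-plated bench-top rack, fixed. Origin: on the bench, mid-opening of the crate bay, on the closed gate's line; x points into the bay, y left, z up. Bay: open above, floor is the bench; 47 mm high side guides with inner faces at y = +-109 mm, from x = 0 to 155; back stop face at x = 135, 50 mm high. Gate posts 7 mm behind the gate line at y = +-115 to 140, 85 mm high; rear posts 240. Small-parts board behind it.
- crate: Tall loaded crate, about 2.2 kg, loose on the bench before the opening: 110 deep (x) x 140 wide (y) x 213 mm high. Origin: centre of its underside; +x is the side that enters first, z up. The lowest 90 mm is the dark grey base band, the part to push. Friction 0.5 to 0.7: pushed below 70 mm height it slides (9 to 18 N), above 110 mm it tips. Home, its origin is at x = 80 mm in the shelf's frame.
- crate_top: Upper part of the crate, rigidly one with it: blue ribbed walls 90 to 170 mm above the crate's underside, and on them a black cast gearbox cover up to 213 mm. Origin: on the crate's centre line, 90 mm above its underside. Not to be pushed on.
- gate (a joint): Gate angle in rad: 0 = fully shut across the opening (stop), growing as it swings out of the bay; at 1.57 it stands straight out along the shelf's -x, beyond that it is folded back to the left (+y). Starts wide open, at 1.6 to 1.85. Slight hinge friction (0.12 N m); it stays where it is left.
- gate_hinge (a point): Point on the gate's vertical hinge axis, 40 mm above the bench, at the left gate post (shelf frame x = 0, y = +118 mm).
- gate_end (a point): Middle of the gate's free end, 40 mm above the bench, 238 mm from the hinge axis. The gate is a straight low steel panel framed by yellow bars, 9 mm thick, from 8 to 71 mm above the bench, running from the hinge to this point.
- gear_large: Green nylon spur gear, 64 mm across, 18 mm thick with a 5 mm hub on top, lying on the small-parts board 100 mm above the bench, behind the crate bay. Origin: centre of its underside. Leave alone.
- gear_small: Green nylon spur gear, 48 mm across, 18 mm thick with a 5 mm hub on top, lying on the small-parts board 100 mm above the bench, behind the crate bay. Origin: centre of its underside. Leave alone.
- bearing: Brass thrust bearing ring, 52 mm across, 16 mm high, lying on the bench on the right (-y) side of the crate. Origin: centre of its underside. Leave alone.
- gauge: Steel feeler gauge set in a red case, 105 (x) x 24 x 13 mm, lying on the bench on the right (-y) side of the crate. Origin: centre of its underside. Leave alone.

How it is judged (in metres and radians):
On the way, in this order (a step that is already met when the one before it is completed fails the run):
1. the crate stands upright, square and at rest against the back stop, with the gate still open (x of crate in the frame of shelf between 0.07 and 0.092 m and y of crate in the frame of shelf between -0.045 and 0.045 m and angle between the x axis of crate and the x axis of shelf, either way round below 0.12 rad and angle between crate's own z axis and vertical below 0.04 rad and linear speed of crate below 0.01 m/s and value of joint gate above 0.6 rad), for 0.2 s.
2. the gate is shut (value of joint gate below 0.05 rad), for 0.2 s.
At the end, for the whole second after the job is handed in: The crate stands upright and at rest in the bay, within 10 mm of the back stop and within 0.12 rad of square to it, between the side guides; the gate is shut to within 0.05 rad and still; the gears, bearing and gauge set lie within 15 mm of where they were (x of crate in the frame of shelf between 0.07 and 0.092 m and y of crate in the frame of shelf between -0.045 and 0.045 m and angle between the x axis of crate and the x axis of shelf, either way round below 0.12 rad and angle between crate's own z axis and vertical below 0.04 rad and linear speed of crate below 0.01 m/s and value of joint gate below 0.05 rad and angular speed of crate below 0.05 rad/s and velocity of joint gate between -0.05 and 0.05 rad/s and distance of each of gear_large, gear_small, bearing, gauge from where it was at the start of the episode below 0.015 m); the robot touches nothing.
It fails at once if the crate is tipped by more than 0.12 rad (angle between crate's own z axis and vertical above 0.12 rad).
It fails at once if the crate is lifted off the bench (height (world z) of crate above 0.012 m).
It fails at once if the upper part of the crate, above its base band, is pushed on (over 2 N) (contact force between crate_top and the fingers above 2 N or contact force between crate_top and the arm above 2 N).
It fails at once if a gear, the bearing or the gauge set is pushed aside or picked up (over 15 mm) (distance of any of gear_large, gear_small, bearing, gauge from where it was at the start of the episode above 0.015 m).
It also fails if it takes over 69 s, if anything falls off the work surface, if the arm or the gripper's body presses on something with over 40 N, if the wrist force passes 120 N, or if a joint passes its speed limit or range.

## Working session

There is one attempt and no reset: what is moved stays moved. The work goes in short steps, Python scripts to look and compute and a shell command to move; the robot and the scene stay as the last step left them, time stands still between calls to the robot, and variables do not carry over. Pictures are saved under pics/ and viewed, at most 10 in all, crops included, and the job is handed in when it is done.

```bash
mkdir -p pics; ls; python3 - <<'E'
from rig import ctrl
import cv2,numpy as np
s=ctrl.sense();print(s)
for n in("scene","top"):
    im,d=ctrl.capture(n);cv2.imwrite(f"pics/{n}0.png",im);np.savez(f"{n}0.npz",im=im,d=d);c=ctrl.get_calibration(n);print(n,c)
E
```

```text
pics
{'time_s': 0.0, 'joints': array([ 1.09061244e+00,  3.13475089e-01,  1.49843554e+00,  1.44319047e-06,
        1.33097722e+00, -2.23387717e-01]), 'dq': array([-7.56791213e-05,  2.25407559e-04,  1.19720393e-03,  8.13285768e-04,
       -4.57178500e-04, -2.11285801e-03]), 'tau': array([ 5.47138607e-04, -4.12264681e+01, -2.59743834e+01, -1.08923732e-04,
        4.18353666e-03,  4.20682591e-05]), 'eef_pos': array([133.2279072 , 507.55588095, 230.72281202]), 'ee_rot': array([-2.23804244e-04,  1.28045725e-01,  9.91768054e-01, -6.07697919e-04]), 'force': array([ 0.08247668, -0.74200056, -0.26804443]), 'wrist_torque': array([-0.04468472, -0.00477168, -0.03575375]), 'grip_force': 0.0, 'grip_width': 1.0012858012628663}
scene {'K': array([[460.43346845,   0.        , 279.98587847],
       [  0.        , 460.43346845, 215.50959008],
       [  0.        ,   0.        ,   1.        ]]), 'origin': array([1234.95417481,  484.43537178,  860.25714268]), 'rotation': array([-0.17329741,  0.44732372,  0.81852497, -0.31604805])}
top {'K': array([[502.17632123,   0.        , 276.16128829],
       [  0.        , 502.17632123, 210.79697264],
       [  0.        ,   0.        ,   1.        ]]), 'origin': array([ 461.80925307,  112.61389587, 1202.5334545 ]), 'rotation': array([-0.05031892,  0.70718034, -0.70380619,  0.04495339])}
```

View pics/scene0.png

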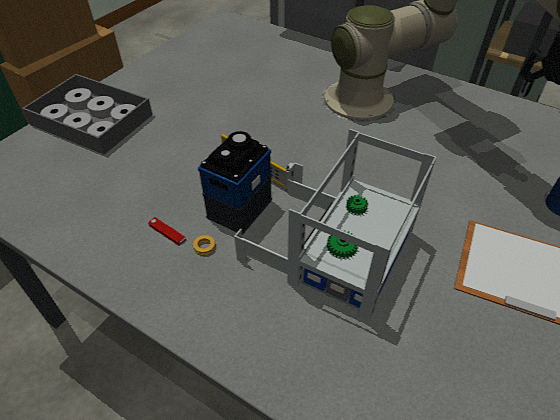

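View pics/top0.png

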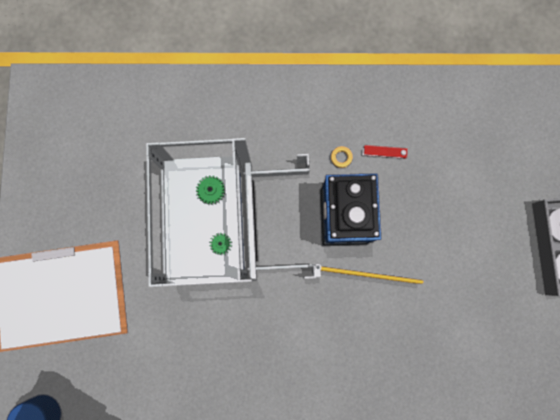

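The scene picture shows the crate at about (237,180), the gate behind it, the bearing at (204,245) and the gauge at (167,231). In the top view the crate is at (352,208), the gate posts at (304,160) and (313,271), the gate runs from (320,268) to (423,282), and the bay opens to the right (world -y).

```bash
cat > h.py <<'E'
import numpy as np,cv2
from rig import ctrl
def R(q):
    from scipy.spatial.transform import Rotation as S
    return S.from_quat([q[1],q[2],q[3],q[0]]).as_matrix()
def cloud(n,d):
    c=ctrl.get_calibration(n);K=c["K"];v,u=np.mgrid[:420,:560]
    p=np.dstack([(u-K[0,2])*d/K[0,0],(v-K[1,2])*d/K[1,1],d])
    return p@R(c["rotation"]).T+c["origin"]
def rect(m,P):
    r=cv2.minAreaRect(P[m][:,:2].astype(np.float32));return np.round(r[0],1),np.round(r[1],1),round(r[2],2)
def comps(m,P,mn=15):
    k,l,s,_=cv2.connectedComponentsWithStats(m.astype(np.uint8))
    for i in range(1,k):
        if s[i,4]>=mn: print(s[i],*rect(l==i,P),'z',np.round(np.median(P[l==i][:,2]),1))
E
python3 - <<'E'
from h import *
a=np.load("top0.npz");im=a["im"];d=a["d"];P=cloud("top",d);z=P[...,2]
print(R(ctrl.get_calibration("top")["rotation"]))
h=cv2.cvtColor(im,cv2.COLOR_BGR2HSV);roi=np.zeros(z.shape,bool);roi[120:310,140:440]=1
b=roi.copy();b[:,:310]=0;b[:,395:]=0;b[250:]=0
print("crate170");comps(b&(z>160)&(z<180),P)
print("crate213");comps(b&(z>200)&(z<225),P)
print("posts");comps(roi&(z>76)&(z<95),P)
print("guides");comps(roi&(z>38)&(z<56),P)
print("gate");comps(roi&(z>60)&(z<76)&(h[...,0]>18)&(h[...,0]<35)&(h[...,1]>120),P,5)
q=roi&(h[...,1]>120)
print("others");comps(q&(z>3)&(z<30),P)
print("rear240");comps(roi&(z>225)&(z<255),P)
E
```

```text
[[ 0.00527207 -0.9909118   0.13440985]
 [-0.99995983 -0.0042497   0.00789214]
 [-0.00724922 -0.13444605 -0.9908944 ]]
crate170
[ 326  173   56   68 1243] [612.3 -38.6] [140.4 110.4] 2.02 z 176.4
crate213
[ 338  180   36   51 1220] [610.8 -38.7] [101.6  69.6] 0.92 z 210.1
posts
[298 154  11  11  39] [733.3  61. ] [23.1 24.3] 89.55 z 84.2
[240 157  11   5  25] [734.6 194.8] [ 8.9 24.2] 25.81 z 87.8
[323 188   2  32  35] [629.7  16. ] [69.6  1.6] 2.16 z 88.2
[324 222  43  22  84] [547.3 -22.7] [102.7  41.2] 64.56 z 89.2
[305 264  16  14  89] [477.1  39.6] [23.2 40.7] 21.89 z 83.5
guides
[297 158  10   4  19] [742.3  62.3] [21.7  4.7] 79.75 z 44.3
[ 242  161   74  118 1170] [604.8 114.5] [272.8 156.1] 4.43 z 48.7
[323 228   1  15  15] [562.6  13.6] [31.5  0.4] 1.73 z 49.0
gate
[321 267 102  16 335] [472.4 -92.4] [227.3   7.5] 82.55 z 69.7
others
[364 145  43  13 354] [ 770.5 -141.3] [102.6  23.9] 86.42 z 13.0
[331 147  21  20 205] [755.8 -34.8] [47.3 47.6] 1.9 z 15.3
rear240
[ 147  138   99  148 1214] [593.  272.6] [280.6 195.4] 3.16 z 237.0
```

```bash
cat >> h.py <<'E'
O=np.array([606.3,37.4]);TH=np.radians(3.2)
EX=np.array([-np.sin(TH),np.cos(TH)]);EY=-np.array([np.cos(TH),np.sin(TH)])
def sh(p): d=np.asarray(p)[...,:2]-O;return np.stack([d@EX,d@EY],-1)
def st():
    s=ctrl.sense();M=R(s["ee_rot"]);print("t%.2f"%s["time_s"],"sh",sh(s["eef_pos"]).round(1),"z%.1f"%s["eef_pos"][2],"w",s["eef_pos"].round(0),"toolY vs shelfX deg %.2f"%np.degrees(np.arctan2(M[1,1],M[0,1])-np.arctan2(EX[1],EX[0])),"F",s["force"].round(1),"j",s["joints"].round(2),"g%.2f"%s["grip_width"])
E
python3 -m pendant '[[[0,0,-0.2,-0.1,1],[0,0,-0.2,-0.1,1],[0,0,-0.2,-0.1,1],[0,0,-0.2,-0.1,1]]]'; python3 -c "from h import *;st()"
python3 -m pendant '[[[-0.3,-0.86,0,0,1],[-0.3,-0.86,0,0,1],[-0.3,-0.86,0,0,1],[-0.3,-0.86,0,0,1],[-0.3,-0.86,0,0,1],[-0.3,-0.86,0,0,1]]]'; python3 -c "from h import *;st()"
```

```text
time_s: 0.5
eef_pos: [133.2, 507.5, 270.4]
ee_rot: [-0.0, -0.027, 1.0, -0.001]
force: [0.9, -0.6, -0.2]
grip_width: 0.999
grip_force: 0.0
t0.50 sh [495.7 446.1] z270.4 w [133. 507. 270.] toolY vs shelfX deg -0.10 F [ 0.9 -0.6 -0.2] j [ 1.09  0.29  1.43 -0.    1.43 -0.53] g1.00
time_s: 1.1
eef_pos: [203.2, 339.3, 271.0]
ee_rot: [-0.0, -0.027, 1.0, -0.0]
force: [-0.3, -0.2, 0.2]
grip_width: 1.0
grip_force: 0.0
t1.10 sh [324.  385.6] z271.0 w [203. 339. 271.] toolY vs shelfX deg -0.13 F [-0.3 -0.2  0.2] j [ 0.73 -0.01  1.77  0.    1.38 -0.89] g1.00
```

```bash

python3 -m pendant '[[[-0.3,-0.86,0,0,1],[-0.3,-0.86,0,0,1],[-0.3,-0.86,0,0,1],[-0.3,-0.86,0,0,1],[-0.3,-0.86,0,0,1],[-0.3,-0.86,0,0,1]]]' >/dev/null; python3 -c "from h import *;st()"
python3 -m pendant '[[[-0.3,-0.86,0,0,1],[-0.3,-0.86,0,0,1],[-0.3,-0.86,0,0,1],[-0.3,-0.86,0,0,1],[-0.3,-0.86,0,0,1],[-0.3,-0.86,0,0,1]]]' >/dev/null; python3 -c "from h import *;st()"
python3 -m pendant '[[[-0.3,-0.95,0,0,1],[-0.3,-0.95,0,0,1],[-0.3,-0.95,0,0,1],[-0.3,-0.95,0,0,1],[-0.3,-0.95,0,0,1],[-0.3,-0.95,0,0,1]]]' >/dev/null; python3 -c "from h import *;st()"
```

```text
t1.70 sh [152.7 325.3] z271.1 w [273. 172. 271.] toolY vs shelfX deg -0.02 F [ 0.4 -0.3  0.5] j [ 0.19 -0.19  1.93  0.    1.4  -1.43] g1.00
t2.30 sh [-18.5 265. ] z271.0 w [343.   4. 271.] toolY vs shelfX deg 0.12 F [ 0.3  0.5 -0.2] j [-0.33 -0.14  1.89  0.    1.39 -1.96] g1.01
t2.90 sh [-208.   204.2] z270.8 w [ 414. -182.  271.] toolY vs shelfX deg 0.17 F [-0.9  0.5  1. ] j [-0.67  0.12  1.63  0.    1.39 -2.3 ] g1.00
```

```bash

python3 -m pendant '[[[-0.9,-0.05,0,0,1],[-0.9,-0.05,0,0,1],[-0.9,-0.05,0,0,1],[-0.9,-0.05,0,0,1],[-0.9,-0.05,0,0,1]]]' >/dev/null; python3 -m pendant '[[[-0.13,0,0.5,0,1],[-0.13,0,0.5,0,1],[-0.13,0,0.5,0,1],[-0.13,0,0.5,0,1]]]' >/dev/null; python3 -c "
from h import *;st()
im,d=ctrl.capture('scene');cv2.imwrite('pics/s1.png',im)"
```

```text
t3.80 sh [-217.8   -1. ] z172.5 w [ 619. -180.  173.] toolY vs shelfX deg 0.18 F [-0.7 -0.6  1. ] j [-0.46  0.62  1.18 -0.    1.34 -2.09] g1.00
```

View pics/s1.png

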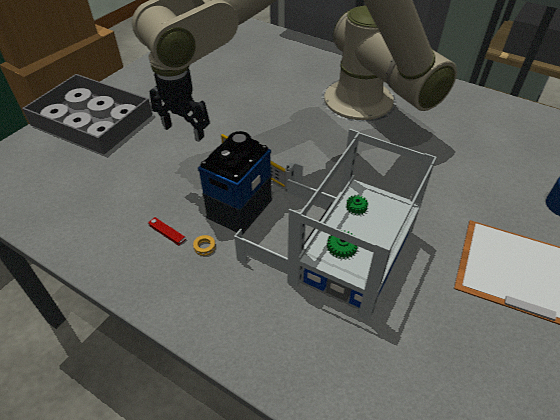

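The picture shows the gripper at about (185,115), open and behind the crate. The wrist housing at (180,45) is wide, so I'll check its clearance to the tall crate.

```bash
python3 - <<'E'
from h import *
s=ctrl.sense();t=s["eef_pos"];ts=sh(t)
for n in("scene","top"):
    im,d=ctrl.capture(n);P=cloud(n,d);S=sh(P)-ts;z=P[...,2]-t[2]
    for a in range(-20,340,20):
        m=(d>0)&(z>=a)&(z<a+20)&(abs(S[...,1])<90)&(S[...,0]<84 if a<60 else S[...,0]<150)&(S[...,0]>-120)
        if m.sum()>3: print(n,a,m.sum(),"fwd max",np.percentile(S[m][:,0],99).round(1),"side",S[m][:,1].min().round(0),S[m][:,1].max().round(0))
E
```

```text
scene 0 30 fwd max 52.0 side -13.0 8.0
scene 20 133 fwd max 56.7 side -14.0 9.0
scene 40 128 fwd max 67.8 side -16.0 12.0
scene 60 333 fwd max 73.5 side -20.0 13.0
scene 80 341 fwd max 72.1 side -22.0 13.0
scene 100 410 fwd max 68.7 side -23.0 11.0
scene 120 193 fwd max 37.3 side -40.0 24.0
scene 140 292 fwd max 37.8 side -40.0 20.0
scene 160 385 fwd max 36.8 side -40.0 29.0
scene 180 214 fwd max 39.3 side -42.0 17.0
scene 200 213 fwd max 70.1 side -54.0 8.0
scene 220 528 fwd max 103.0 side -66.0 64.0
scene 240 937 fwd max 112.3 side -70.0 82.0
scene 260 1326 fwd max 115.7 side -69.0 89.0
scene 280 1948 fwd max 113.7 side -64.0 90.0
scene 300 699 fwd max 110.2 side -38.0 90.0
top 20 8 fwd max 48.7 side 7.0 11.0
top 40 5 fwd max 49.0 side 11.0 13.0
top 60 79 fwd max 71.9 side -16.0 14.0
top 80 67 fwd max 70.1 side -17.0 12.0
top 100 154 fwd max 68.0 side -13.0 14.0
top 140 5 fwd max 1.3 side 37.0 38.0
top 160 43 fwd max 26.2 side 23.0 38.0
top 180 51 fwd max 30.5 side 21.0 40.0
top 200 140 fwd max 63.5 side -7.0 41.0
top 220 93 fwd max 99.9 side -35.0 68.0
top 240 339 fwd max 111.3 side -68.0 83.0
top 260 945 fwd max 113.7 side -66.0 89.0
top 280 3326 fwd max 112.0 side -62.0 90.0
top 300 2545 fwd max 108.3 side -41.0 90.0
top 320 538 fwd max 97.0 side 41.0 90.0
```

```bash
python3 - <<'E'
from h import *
s=ctrl.sense();t=s["eef_pos"];ts=sh(t)
A=[]
for n in("scene","top"):
    im,d=ctrl.capture(n);P=cloud(n,d)
    if n=="scene":cv2.imwrite("pics/g1.png",cv2.resize(im[:170,100:290],None,fx=4,fy=3.5,interpolation=cv2.INTER_CUBIC)[:600,:760])
    m=(d>0)&(P[...,2]>t[2]-5); A.append(np.c_[sh(P[m])-ts,P[m][:,2]-t[2]])
A=np.vstack(A)
A=A[(abs(A[:,1])<90)&(A[:,0]>-120)&(A[:,0]<150)]
A=A[(A[:,0]<82)|(A[:,2]>60)]
for a in range(-4,124,4):
    q=A[(A[:,2]>=a)&(A[:,2]<a+4)]
    if len(q)>3:print(a,len(q),"fwd",np.sort(q[:,0])[-3:].round(1),"back",np.sort(q[:,0])[:2].round(1),"side",q[:,1].min().round(0),q[:,1].max().round(0))
H=A[A[:,2]>190]
for f in range(60,120,5):
    q=H[(H[:,0]>=f)&(H[:,0]<f+5)]
    if len(q):i=np.argsort(q[:,2])[:3];print("housing fwd",f,"lowest",q[i,2].round(1),"side",q[i,1].round(0))
E
```

```text
12 11 fwd [48.2 48.5 48.6] back [-45.3 -45. ] side -9.0 9.0
16 18 fwd [47.8 47.8 48.3] back [-46.7 -45.4] side -14.0 10.0
20 31 fwd [54.5 55.  55.4] back [-51.5 -50. ] side -13.0 11.0
24 30 fwd [55.1 55.6 56.1] back [-55.1 -48.2] side -14.0 11.0
28 28 fwd [55.2 55.4 55.6] back [-57.7 -53.2] side -14.0 9.0
32 26 fwd [54.8 55.3 56.1] back [-51.7 -50.4] side -14.0 11.0
36 33 fwd [55.  55.9 56.1] back [-54.6 -54.6] side -13.0 7.0
40 26 fwd [55.3 55.7 57. ] back [-48.7 -47.4] side -15.0 11.0
44 27 fwd [53.2 55.4 56.1] back [-56.  -52.6] side -13.0 8.0
48 21 fwd [49.8 54.8 56.7] back [-51.1 -47.3] side -13.0 6.0
52 25 fwd [54.5 55.4 57.5] back [-68.4 -62.8] side -16.0 6.0
56 30 fwd [61.1 66.6 71.1] back [-71.4 -67.1] side -15.0 14.0
60 61 fwd [72.7 72.9 73.6] back [-76.9 -69.6] side -17.0 14.0
64 102 fwd [73.5 73.6 74.6] back [-75.  -73.6] side -16.0 14.0
68 88 fwd [72.6 72.8 74.4] back [-75.8 -73.3] side -18.0 12.0
72 77 fwd [72.3 72.9 72.9] back [-71.8 -69.8] side -19.0 12.0
76 101 fwd [71.3 71.7 73.2] back [-71.7 -69.2] side -21.0 13.0
80 88 fwd [70.9 71.  72.2] back [-69.4 -66.3] side 
[... 669 characters left out ...]
.5 214.6] side [-3. -8. -5.]
housing fwd 65 lowest [217.  217.2 217.3] side [2. 1. 1.]
housing fwd 70 lowest [218.3 218.3 220. ] side [ 6. 10.  7.]
housing fwd 75 lowest [221.9 222.2 222.6] side [20. 10. 18.]
housing fwd 80 lowest [225.6 225.7 226. ] side [23. 28. 24.]
housing fwd 85 lowest [226.3 228.2 228.2] side [34. 30. 34.]
housing fwd 90 lowest [229.7 230.7 230.9] side [38. 41. 42.]
housing fwd 95 lowest [232.8 234.1 234.3] side [48. 45. 52.]
housing fwd 100 lowest [234.9 235.4 236.9] side [61. 55. 57.]
housing fwd 105 lowest [238.8 240.7 241.2] side [64. 64. 65.]
housing fwd 110 lowest [245.  247.  247.7] side [72. 76. 76.]
housing fwd 115 lowest [258.9 260.4 261.4] side [81. 83. 84.]
```

View pics/g1.png

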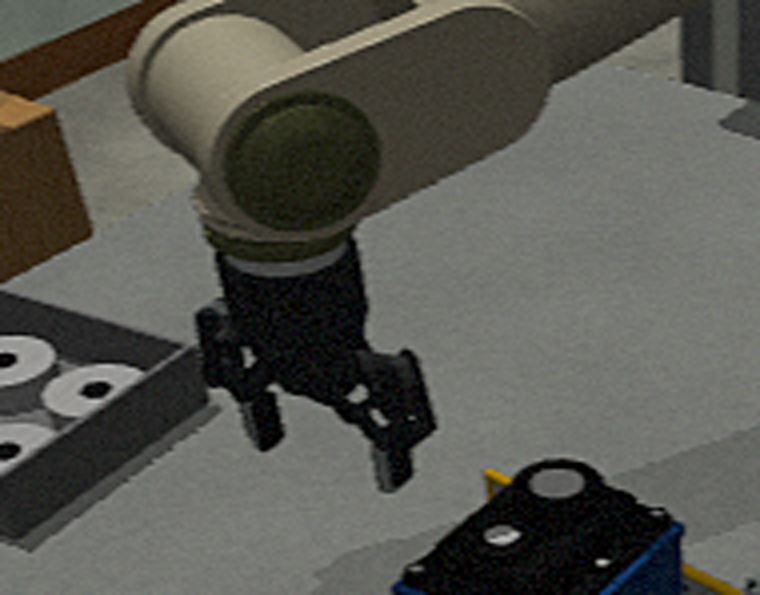

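The picture shows the gripper's knuckles (420,400) standing out further than the tips. They reach 74 mm forward at TCP+60–68, so with the TCP near z=0 they push the band at about 60–66 mm. The housing then clears the cover.

```bash

python3 -m pendant '[[[0,0,0.25,0,1],[0,0,0.5,0,1],[0,0,0.7,0,1],[0,0,0.82,0,1],[0,0,0.87,0,1],[0,0,0.87,0,1]]]' 120 >/dev/null; python3 -c "from h import *;st()"
python3 -m pendant '[[[0,0.03,0,0,1],[0,0.05,0,0,1],[0,0.07,0,0,1],[0,0.09,0,0,1],[0,0.11,0,0,1],[0,0.13,0,0,1],[0,0.15,0,0,1],[0,0.15,0,0,1]]]' >/dev/null; python3 -c "
from h import *;st()
im,d=ctrl.capture('top');P=cloud('top',d);z=P[...,2];S=sh(P)
m=(z>160)&(z<182)&(S[...,0]>-140)&(S[...,0]<140)&(abs(S[...,1])<85)
h=cv2.cvtColor(im,cv2.COLOR_BGR2HSV);comps(m&(h[...,0]>95)&(h[...,0]<130)&(h[...,1]>100),P)
im,d=ctrl.capture('scene');cv2.imwrite('pics/s2.png',im[:300,50:400])"
```

```text
t4.65 sh [-219.4   -1.1] z-2.6 w [ 620. -182.   -3.] toolY vs shelfX deg 0.07 F [-0.2 -0.4 -0.3] j [-0.47  0.82  1.32 -0.    1.   -2.09] g1.00
t5.45 sh [-191.    -2.1] z-1.2 w [ 619. -153.   -1.] toolY vs shelfX deg 0.05 F [ 1.6 -8.4  0.7] j [-0.43  0.8   1.35 -0.    0.98 -2.05] g1.00
[319 174  52  68 404] [609.9 -24.2] [138.4 107.5] 2.74 z 170.1
[369 180   5  46  86] [618.9 -75.6] [93.5  6.8] 3.14 z 176.7
```

View pics/s2.png

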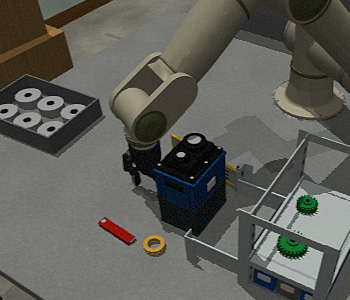

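The picture shows the knuckle on the dark band and the crate upright, sliding at about 8 N. I'll keep pushing.

```bash
cat > c.py <<'E'
from h import *;st()
im,d=ctrl.capture('top');P=cloud('top',d);z=P[...,2];S=sh(P)
h=cv2.cvtColor(im,cv2.COLOR_BGR2HSV)
m=(z>160)&(z<182)&(S[...,0]>-140)&(S[...,0]<150)&(abs(S[...,1])<85)&(h[...,0]>95)&(h[...,0]<130)&(h[...,1]>100)
c,w,a=rect(m,P);print("crate sh",sh(c).round(1),w,a-3.2)
E
python3 -m pendant '[[[0,0.03,0,0,1],[0,0.06,0,0,1],[0,0.09,0,0,1],[0,0.12,0,0,1],[0,0.15,0,0,1],[0,0.18,0,0,1],[0,0.21,0,0,1],[0,0.24,0,0,1],[0,0.27,0,0,1],[0,0.3,0,0,1],[0,0.3,0,0,1]]]' >/dev/null; python3 c.py
```

```text
t6.65 sh [-130.5   -1.9] z-1.3 w [616. -93.  -1.] toolY vs shelfX deg 0.08 F [ 2.3 -6.6  2. ] j [-0.34  0.78  1.41 -0.    0.95 -1.96] g1.00
crate sh [-2.2  0.7] [138.6 109.1] 0.3099999999999996
```

```bash

python3 -m pendant '[[[0,0.03,0,0,1],[0,0.06,0,0,1],[0,0.09,0,0,1],[0,0.12,0,0,1],[0,0.15,0,0,1],[0,0.18,0,0,1],[0,0.21,0,0,1],[0,0.24,0,0,1],[0,0.27,0,0,1],[0,0.3,0,0,1],[0,0.33,0,0,1],[0,0.33,0,0,1]]]' >/dev/null; python3 c.py
python3 -m pendant '[[[0,0.02,0,0,1],[0,0.03,0,0,1],[0,0.04,0,0,1],[0,0.05,0,0,1],[0,0.05,0,0,1]]]' >/dev/null; python3 c.py
```

```text
t7.90 sh [-64.4  -1.9] z-1.3 w [612. -27.  -1.] toolY vs shelfX deg 0.08 F [ 1.3 -7.5  2.3] j [-0.23  0.76  1.44 -0.    0.94 -1.86] g1.00
crate sh [63.6  0.5] [139.  109.6] 0.48
t8.45 sh [-55.2  -1.9] z-1.2 w [611. -18.  -1.] toolY vs shelfX deg 0.06 F [  1.5 -11.2   3.3] j [-0.22  0.76  1.44 -0.    0.94 -1.85] g1.00
crate sh [72.7  0.6] [139.  109.4] 0.6399999999999997
```

```bash

python3 -m pendant '[[[0,0.01,0,0,1],[0,0.02,0,0,1],[0,0.02,0,0,1]]]' |grep force; 
python3 -m pendant '[[[0,0.01,0,0,1],[0,0.01,0,0,1]]]' |grep force;python3 c.py
```

```text
force: [0.5, -12.2, 3.0]
grip_force: 0.0
force: [-2.4, -18.9, 2.7]
grip_force: 0.0
t9.00 sh [-50.5  -1.7] z-1.1 w [611. -13.  -1.] toolY vs shelfX deg 0.08 F [ -2.4 -18.9   2.7] j [-0.21  0.76  1.45 -0.    0.94 -1.84] g1.00
crate sh [77.3  0.7] [138.9 109.9] 0.33999999999999986
```

```bash

python3 -m pendant '[[[0,0.01,0,0,1],[0,0.01,0,0,1],[0,0.01,0,0,1]]]' |grep force;python3 c.py
```

```text
force: [-5.4, -29.3, 6.3]
grip_force: 0.0
t9.35 sh [-50.3  -1.3] z-1.0 w [610. -13.  -1.] toolY vs shelfX deg 0.08 F [ -5.4 -29.3   6.3] j [-0.21  0.76  1.45 -0.01  0.94 -1.83] g1.00
crate sh [77.3  1.1] [138.9 109.8] -0.17000000000000037
```

Crate is at the stop (force 29 N, yaw about 0). Backing off, lifting over the gate, turning 90° and closing the fingers.

```bash

python3 -m pendant '[[[0,-0.05,0,0,1],[0,-0.15,0,0,1],[0,-0.35,0,0,1],[0,-0.35,0,0,1],[0,-0.35,-0.25,0,1],[0,-0.35,-0.5,0,1],[0,-0.35,-0.75,0,1],[0,-0.35,-0.75,0,1]]]' >/dev/null; python3 c.py
python3 -m pendant '[[[0.2,0,0,0,1],[0.45,0,0,0,1],[0.7,0,0,0,1],[0.96,-0.1,0,0,1],[0.96,-0.1,0,0,1],[0.96,-0.1,0,0,1]]]' >/dev/null; python3 c.py
python3 -m pendant '[[[0,0,0,0.5,0],[0,0,0,0.5,0],[0,0,0,0.5,0],[0,0,0,0.5,0],[0,0,0,0.5,0],[0,0,0,0.5,0],[0,0,0,0.5,0],[0,0,0,0.5,0],[0,0,0,0.5,0],[0,0,0,0.5,0],[0,0,0,0.5,0],[0,0,0,0.5,0]]]' 20 >/dev/null
cat >> h.py <<'E'
def gate():
    im,d=ctrl.capture('scene');P=cloud('scene',d);z=P[...,2];S=sh(P)
    h=cv2.cvtColor(im,cv2.COLOR_BGR2HSV)
    r=np.hypot(S[...,0],S[...,1]-118)
    m=(h[...,0]>18)&(h[...,0]<35)&(h[...,1]>120)&(z>25)&(z<80)&(r>40)&(r<250)
    q=S[m]-[0,118];g=np.arctan2(-q[:,0],-q[:,1]);print("gate",m.sum(),np.percentile(g,[10,50,90]).round(3),"rmax",r[m].max().round(0))
    return im
E
python3 -c "
from h import *;st();im=gate();cv2.imwrite('pics/s3.png',im[:300,50:450])"
```

```text
t10.20 sh [-115.4   -3.8] z155.2 w [617. -78. 155.] toolY vs shelfX deg 0.12 F [ 0.  -0.9 -0.5] j [-0.31  0.58  1.3   0.    1.25 -1.94] g1.00
crate sh [78.3  0.9] [138.7 107.9] -0.040000000000000036
t10.85 sh [-135.5  191.7] z147.0 w [ 422. -109.  147.] toolY vs shelfX deg 0.00 F [0.4 0.5 0.7] j [-0.52  0.21  1.87  0.    1.06 -2.15] g1.00
crate sh [77.9  1.2] [138.5 108.3] -0.15000000000000036
t12.10 sh [-135.1  190. ] z146.9 w [ 424. -108.  147.] toolY vs shelfX deg -89.87 F [ 0.5  0.  -0.6] j [-0.52  0.22  1.86  0.    1.06 -0.58] g0.00
gate 207 [1.678 1.728 1.754] rmax 237.0
```

View pics/s3.png

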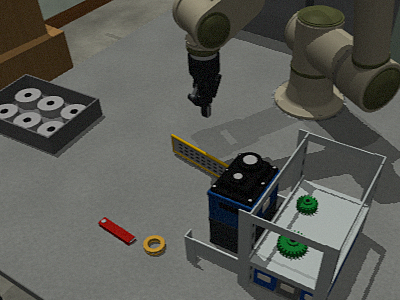

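The picture shows the gate still open at (200,155), the crate in the bay, and the closed gripper on the robot's side of the gate at (205,95). Lowering and sweeping.

```bash

python3 -m pendant '[[[0,0,0.25,0,0],[0,0,0.45,0,0],[0,0,0.53,0,0],[0,0,0.53,0,0]]]' >/dev/null
python3 -m pendant '[[[-0.045,0.13,0,0,0],[-0.075,0.25,0,0,0],[-0.105,0.395,0,0,0],[-0.12,0.52,0,0,0],[-0.13,0.655,0,0,0],[-0.11,0.8,0,0,0],[-0.075,0.95,0,0,0],[-0.075,0.95,0,0,0]]]' >/dev/null
python3 -c "
from h import *;st();gate()"
```

```text
t13.35 sh [-149.4   -2.2] z42.6 w [ 617. -112.   43.] toolY vs shelfX deg -89.72 F [ 0.3 -0.2 -0. ] j [-0.37  0.72  1.37  0.    1.04 -0.43] g0.00
gate 299 [0.682 0.715 0.735] rmax 239.0
```

```bash

python3 -m pendant '[[[0.08,0.14,0,0,0],[0.157,0.275,0,0,0],[0.26,0.37,0,0,0],[0.375,0.45,0,0,0],[0.45,0.5,0,0,0],[0.53,0.545,0,0,0],[0.53,0.545,0,0,0]]]' >/dev/null
python3 -c "
from h import *;st();gate()"
```

```text
t14.10 sh [ -42.5 -108.1] z42.0 w [717.   1.  42.] toolY vs shelfX deg -89.75 F [-0.9 -0.1 -0.6] j [-0.16  0.91  1.01  0.    1.22 -0.22] g-0.00
gate 202 [0.08  0.092 0.106] rmax 244.0
```

```bash

python3 -m pendant '[[[0.025,0.02,0,0,0],[0.05,0.02,0,0,0],[0.075,0.02,0,0,0],[0.095,0.02,0,0,0],[0.095,0.02,0,0,0]]]' |grep -w force
python3 -c "
from h import *;st();gate()"
python3 -m pendant '[[[0.01,0,0,0,0],[0.02,0,0,0,0],[0.02,0,0,0,0]]]' |grep -w force
python3 -c "
from h import *;st();gate()"
```

```text
force: [-0.7, -0.4, 0.6]
t14.65 sh [ -24.5 -111.7] z41.3 w [719.  19.  41.] toolY vs shelfX deg -89.88 F [-0.7 -0.4  0.6] j [-0.14  0.92  1.    0.    1.23 -0.19] g0.00
gate 149 [0.017 0.033 0.049] rmax 243.0
force: [-0.7, -0.2, -0.0]
t15.00 sh [ -20.9 -111.8] z41.3 w [719.  23.  41.] toolY vs shelfX deg -89.90 F [-0.7 -0.2 -0. ] j [-0.13  0.92  1.    0.    1.23 -0.19] g-0.00
gate 127 [0.003 0.018 0.034] rmax 246.0
```

```bash

python3 -m pendant '[[[0.01,0,0,0,0],[0.015,0,0,0,0],[0.015,0,0,0,0]]]' |grep -w force
python3 -m pendant '[[[0.01,0,0,0,0],[0.01,0,0,0,0]]]' |grep -w force
python3 -c "
from h import *;st();gate()"
```

```text
force: [-0.4, 0.5, -0.1]
force: [0.7, 0.9, 0.3]
t15.55 sh [ -15.8 -111.8] z41.3 w [719.  28.  41.] toolY vs shelfX deg -89.90 F [0.7 0.9 0.3] j [-0.12  0.92  1.    0.    1.23 -0.18] g-0.00
gate 110 [-0.018 -0.004  0.013] rmax 245.0
```

```bash

python3 -m pendant '[[[0.01,0,0,0,0],[0.01,0,0,0,0]]]' |grep -w force
python3 -m pendant '[[[0.01,0,0,0,0],[0.01,0,0,0,0]]]' |grep -w force
python3 -c "
from h import *;gate()"; python3 c.py
```

```text
force: [0.8, -6.6, -0.4]
force: [0.1, -14.0, -0.1]
gate 111 [-0.018 -0.005  0.012] rmax 241.0
t16.05 sh [ -15.4 -111.8] z41.3 w [719.  28.  41.] toolY vs shelfX deg -89.99 F [  0.6 -13.8  -1.8] j [-0.12  0.92  1.   -0.    1.23 -0.18] g-0.00
crate sh [95.   0.7] [140.1  74.3] -0.3600000000000003
```

The gate is on its stop (14 N). Retracting and checking.

```bash

python3 -m pendant '[[[-0.05,0,0,0,0],[-0.15,0,0,0,0],[-0.35,0,0,0,0],[-0.5,0,0,0,0],[-0.6,0,-0.2,0,0],[-0.7,0,-0.5,0,0],[-0.7,0,-0.7,0,0],[-0.7,0,-0.7,0,0],[-0.7,0,-0.7,0,0]]]' |grep -w force
python3 c.py; python3 - <<'E'
from h import *
im=gate();cv2.imwrite("pics/s4.png",im)
a=np.load("top0.npz");b,d=ctrl.capture("top")
roi=np.zeros((420,560),bool);roi[120:260,150:250]=1
f=lambda i:cv2.cvtColor(i,cv2.COLOR_BGR2HSV)
for i,dd in((a["im"],a["d"]),(b,d)):
    h=f(i);P=cloud("top",dd)
    comps(roi&(h[...,0]>45)&(h[...,0]<80)&(h[...,1]>100),P,60)
    r2=np.zeros_like(roi);r2[140:175,325:420]=1
    comps(r2&(h[...,1]>120)&(P[...,2]>3)&(P[...,2]<30),P,60)
E
```

```text
force: [-0.8, -0.3, -1.1]
t17.00 sh [-153.2 -112.2] z182.6 w [ 727. -109.  183.] toolY vs shelfX deg -89.95 F [-0.8 -0.3 -1.1] j [-0.31  0.85  0.76  0.    1.53 -0.36] g0.00
crate sh [78.1  0.6] [139.4 108. ] -0.08000000000000007
gate 108 [-0.019 -0.004  0.012] rmax 236.0
[197 177  27  26 508] [578.6 188.8] [272.9  58.1] 45.15 z 118.2
[211 235  18  19 238] [537.5 242.2] [35.9 39.6] 72.26 z 118.5
[364 145  43  13 354] [ 770.5 -141.3] [102.6  23.9] 86.42 z 13.0
[331 147  21  20 205] [755.8 -34.8] [47.3 47.6] 1.9 z 15.3
[197 177  27  26 507] [562.8 208.6] [272.7  57.2] 31.67 z 118.3
[211 235  18  19 238] [537.4 242.1] [35.5 39.7] 72.39 z 118.6
[332 147  20  20 195] [756.5 -35.3] [46.4 47.7] 87.75 z 15.9
```

View pics/s4.png

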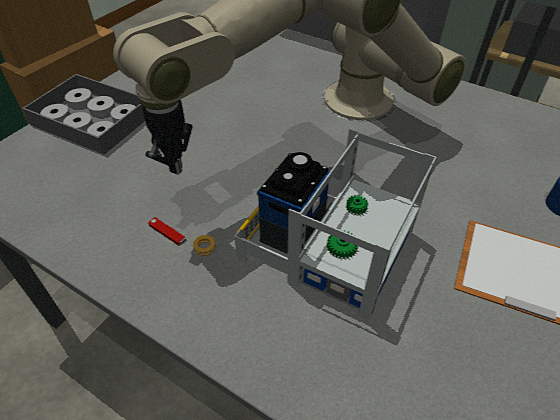

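The picture shows the crate upright in the bay (293,200) and the gate shut at (250,220). The gauge (167,231), bearing (204,245) and gears have not moved, and the gripper is clear.

```bash
python3 -c "
from rig import ctrl;print(ctrl.finish_job())"
```

```text
the job is handed in; nothing more can be done
None
```

I handed the job in at about 17 s: the crate stands square against the back stop, the gate is shut on its stop, and the gears, bearing and gauge set are where they were; the hand-in returned no verdict.

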